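# Pop and open the sprung dust case of the setting ring

### The arm

A 6-joint arm with a two-finger parallel gripper is mounted at the origin on a cart in front of the work surface, level with it; the furniture and walls round the work are solid. World frame = base frame: x ahead of the robot, y to its left, z up, the work surface at z = 0. Lengths are in m, angles in degrees, forces in N, time in s.
With the tool pointing down it reaches from about 0.3 to 0.75 m from the base axis. Payload 8.5 kg.
Tool frame: the origin (TCP) lies between the finger pads; the fingertips stand ahead of it and the grasp point (between the pads) lies 8 mm behind it (env.tcp_to_tips is the z of the fingertips in the tool frame, in m); z points along the fingers, x is the direction in which the jaws open and shut, and the axes are right-handed (so a half turn about z gives the same grasp; the last joint's range is limited). The gripper opens to 85 mm and grips with 20 to 120 N. Pads are 22 mm wide; open, the fingers measure 114 mm over their backs; the gripper's body (76 mm by 85 mm) begins 54 mm behind the grasp point. The pads swing forward as they close: fully open they stand 13 mm farther back than shut.
Start: joints at [58.826, 21.807, 74.336, -0, 83.858, -12.336], TCP at [0.178, 0.521, 0.242] pointing down, gripper open.
Joint ranges: [-178.18, 178.18], [-50.72, 133.34], [12.68, 142.11], [-81.47, 261.47], [9.98, 163.14], [-165.26, 165.26]. Speed limits (degrees/s): [136.94, 136.94, 180, 180, 180, 180].

### API

Orientations are given as a 3x3 rotation matrix whose columns are the frame's x, y, z axes.
In Python, from rig import observe, viewer, env gives the robot as it stands.
- The arm moves only by the tool jog_arm, never from a script. Its arguments are lists of equal length, an entry for each row: "dr": the turn, a rotation vector about the tool's x, y, z in rad, a list of three; "slide": the shift along the tool's x, y, z in m, a list of three; "gripper": the opening, from -1 (shut) to 1 (fully open), so that 0 is half open. In form: {"dr": [[rx, ry, rz], ...], "slide": [[dx, dy, dz], ...], "gripper": [gripper, ...]}. A call has exactly 10 rows; each row shifts and turns the commanded pose from where the row before left it, along the tool's axes as they then stand; what a row does not reach is not made up. A row lasts 1/10 s, in which the tool goes at most 50 mm and 8.59 degrees, less where a joint would pass 70% of its speed; a pose out of reach is approached as far as the arm can. A call is refused whole if a number of a shift passes 0.05 or a number of a turn 0.15, either way. A call with a gripper value outside its range is refused whole. The fingers move at their own pace and stop on an object; "force" is the grip in N (left out, the last holds). Time passes only in rows, so rows that do not move let the fingers close, or fill a call up. It gives the time, the measured TCP pose, the force and the opening at its end, in the units of the state.
- observe(): the state, without advancing time (a new reading comes with each control period).
- viewer.get_image(name): name is "scene" or "top" or "wrist"; returns a dict with "pixels" (384x512x3 uint8, blue, green, red), "camera_matrix" (3x3 intrinsics, pixels), "R" (3x3) and "t" (3): a world point X has camera coordinates R X + t. Camera axes: x right, y down, z forward; pixel columns grow to the right and rows downward; lengths in m; the calibration is good to about 2 mm. A picture is of the moment at which its call begins. There is no depth.
- env.close_job(): hands the job in, once; it reports no verdict.
The state is a dict: "time_s": time; "q": joint angles; "qvel": joint speeds; "joint_efforts": joint torques, N m; "position": TCP position; "tool_rot": TCP orientation; "ft_force": force on the tool from outside, world axes, zero at the start; "wrist_torque": the same for the moment, N m; "grip_width": finger opening in m.
Only numpy, scipy, OpenCV 4.12 (cv2) and the standard library are available. Lean on these libraries where they do the work, as an engineer would, in place of code of your own. Each camera call takes 0.05 s, during which the arm holds its last target.

### The job

Two identical dust cases with clear lids stand on the granite plate: one stores a round steel setting ring, the other a small rectangular gauge block. Press down the release tab at the front of the case with the ring so that its spring-loaded lid pops up, then push that lid all the way back until it rests open on its stop, and withdraw. Work with the fingertips only: grasp nothing, leave the ring in its nest, keep the other case shut, and do not disturb the loose parts standing about.

Things in the scene. Friction and masses are not known exactly. Their poses are not given: they have to be found in the camera images.
- ring_case: the case to open, grey, fixed: 90 (x) x 96 (y) x 36 mm, walls 4 mm; origin = centre of its underside, on the plate. Its -x side is the front with the release tab, the lid hinge is along its +x top edge, z up; turned up to 0.3 rad either way. Low screw feet stand out 15 mm on its y sides. With its clear lid 43 mm high. The tab's hook (16 mm wide, 44 mm high, 48 to 55 mm in front of the origin) holds the lid
- ring_lid (a joint): opening angle of the ring case's lid, rad: 0 shut and latched (opens only by the tab), 1.9 fully open on its stop, leaning back past vertical. Unlatched, a spring plunger lifts it by itself in about half a second to about 1.15, no farther. From there it is free and light (about 60 g): let go before 1.57 it falls back on the plunger, beyond that it falls open to the stop
- ring_lid_edge (a point): middle of the front edge of the ring case's lid, half way through its thickness, 90 mm from the hinge line; moves with the lid. Lid shut: 38 mm above the plate. Popped up: about 119 mm above the plate and 35 mm in front of the hinge line; it passes vertical at 126 mm (catch 131 mm). The edge is 96 mm wide; in its middle a steel catch 18 mm wide projects 5 mm farther
- ring_lid_hinge (a point): middle of the ring case's hinge line, 36 mm above the plate, 45 mm behind the case's origin (case +x); does not shift as the lid turns
- ring_tab_press (a point): where to press the ring case's tab straight down: on top of a ridged dark steel rocker plate, 34 x 34 mm; at rest 24 mm above the granite, 77 mm in front of the case's origin; the plate reaches 19 mm nearer the case and 15 mm farther out from here. The hook, 22 mm nearer the case, leans out up to 7 mm as the tab is pressed. Moves with the tab
- ring_tab (a joint): rocking angle of the ring case's release tab, rad: 0 at rest, 0.32 fully pressed. It springs back. At the press point 3.5 mm down (about 4 N) unlatches the lid, about 8 mm down (7 N) is its stop
- steel_ring: round steel setting ring, 33 mm outside, 20 mm high, loose in a low rubber nest in the ring case, under the lid, 12 mm in front of the case's centre; origin = centre of its underside
- block_case: the other case, of the same make and size, with its own clear lid and tab: to be left shut. Origin and axes as the ring case
- block_lid (a joint): opening angle of the other case's lid, rad: 0 shut; to stay shut
- gauge_block: rectangular steel gauge block, 35 x 9 x 20 mm, lying in the other case; origin = centre of its underside
- milled_block: loose bystander: milled steel block 50 x 16 x 40 mm high on the plate between the cases; origin = centre of its underside
- v_block: loose bystander: steel V-block 45 x 44 x 35 mm on the plate; origin = centre of its underside
- slip_block: loose bystander: small steel gauge block, 35 x 9 x 12 mm, lying on the plate; origin = centre of its underside

How it is judged:
By the outcome, as a careful person would: the job done as asked, in the order asked, and still so for the second after the job is handed in, with the robot touching nothing.
It also fails if it takes over 35 s, if anything falls off the work surface, if the arm or the gripper's body presses on something with over 40 N, if the wrist force passes 120 N, or if a joint passes its speed limit or range.

## Working session

There is one attempt and no reset: what is moved stays moved. The work goes in short steps, Python scripts to look and compute and a tool call to move; the robot and the scene stay as the last step left them, time stands still between calls to the robot, and variables do not carry over. Pictures are saved under pics/ and viewed, and the job is handed in when it is done.

Besides the shell and the picture viewer there is one more tool, called after "Emit:" by a JSON object that holds its "name" and its "arguments", one argument or row to a line. jog_arm: Moves the arm, as the interface text tells. Its arguments: {"type":"object","properties":{"dr":{"type":"array","items":{"type":"array","items":{"type":"number"}}},"slide":{"type":"array","items":{"type":"array","items":{"type":"number"}}},"gripper":{"type":"array","items":{"type":"number"}},"force":{"type":"number"}},"required":["dr","slide","gripper"]}

```bash
mkdir -p pics; ls; python3 - <<'E'
from rig import observe, viewer, env
import cv2,numpy as np
s=observe();print(s); print(env.tcp_to_tips)
for n in("scene","top","wrist"):
    d=viewer.get_image(n); cv2.imwrite(f"pics/{n}0.png",d["pixels"]); np.savez(f"pics/{n}0.npz",**d); print(n,d["camera_matrix"],d["R"],d["t"])
E
```

```text
pics
{'time_s': 0.0, 'q': array([ 5.88247442e+01,  2.18418287e+01,  7.43856785e+01, -6.46712689e-04,
        8.38570863e+01, -1.23346048e+01]), 'qvel': array([-0.03229418, -0.02878869,  0.13296103,  0.0100477 , -0.09362004,
       -0.08328753]), 'joint_efforts': array([-1.70125055e-03, -4.48464417e+01, -2.31273079e+01, -2.33812070e-04,
        4.91895524e-03,  9.33358223e-06]), 'position': array([0.17746251, 0.52028992, 0.24169846]), 'tool_rot': array([[ 3.22935559e-01,  9.46420654e-01, -7.54686008e-04],
       [ 9.46419853e-01, -3.22936298e-01, -1.26902942e-03],
       [-1.44475116e-03, -3.04435094e-04, -9.99998910e-01]]), 'ft_force': array([ 0.31604676,  0.24660481, -0.68962519]), 'wrist_torque': array([-0.00842882,  0.03908806,  0.01157251]), 'grip_width': 0.08558179699007107}
0.011
scene [[383.94779564   0.         251.93756435]
 [  0.         383.94779564 188.43901388]
 [  0.           0.           1.        ]] [[-0.85466278 -0.51880194  0.0199016 ]
 [-0.4096161   0.65024783 -0.6398378 ]
 [ 0.31900812 -0.55499757 -0.76825225]] [0.47107796 0.26696979 0.72475644]
top [[455.21908699   0.         251.28936749]
 [  0.         455.21908699 185.60024527]
 [  0.           0.           1.        ]] [[-0.02113388 -0.99911157 -0.03646134]
 [-0.98273246  0.02746513 -0.18298246]
 [ 0.1838213   0.03196461 -0.98243982]] [0.0160002  0.54322527 1.00479269]
wrist [[339.29077217   0.         261.29580371]
 [  0.         339.29077217 192.77793059]
 [  0.           0.           1.        ]] [[ 0.32291688  0.946426   -0.00158298]
 [ 0.91371317 -0.31131857  0.2611685 ]
 [ 0.24668385 -0.08578211 -0.96529193]] [-0.54960085 -0.0340336   0.37861471]
```

View pics/top0.png

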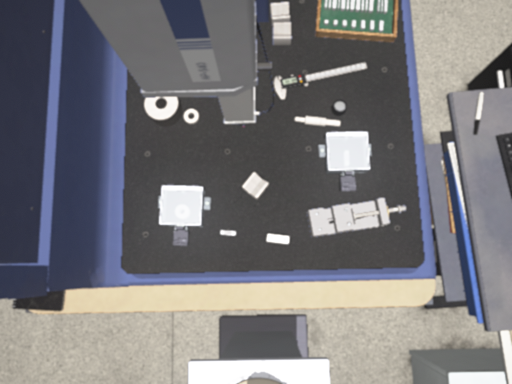

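View pics/scene0.png

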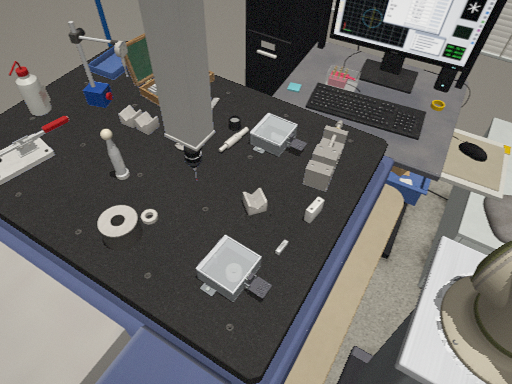

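View pics/wrist0.png

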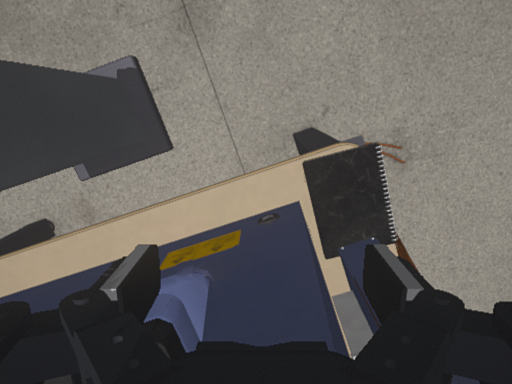

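```bash
python3 - <<'E'
import cv2,numpy as np
d=cv2.imread("pics/top0.png"); c=d[170:260,140:300]; cv2.imwrite("pics/topc.png",cv2.resize(c,None,fx=5,fy=5,interpolation=cv2.INTER_CUBIC))
d=cv2.imread("pics/scene0.png"); c=d[220:320,180:300]; cv2.imwrite("pics/scenec.png",cv2.resize(c,None,fx=6,fy=6,interpolation=cv2.INTER_CUBIC)[:600])
d=cv2.imread("pics/top0.png"); c=d[115:205,290:400]; cv2.imwrite("pics/topc2.png",cv2.resize(c,None,fx=5,fy=5,interpolation=cv2.INTER_CUBIC))
E
```

```text
(no output)
```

View pics/topc.png

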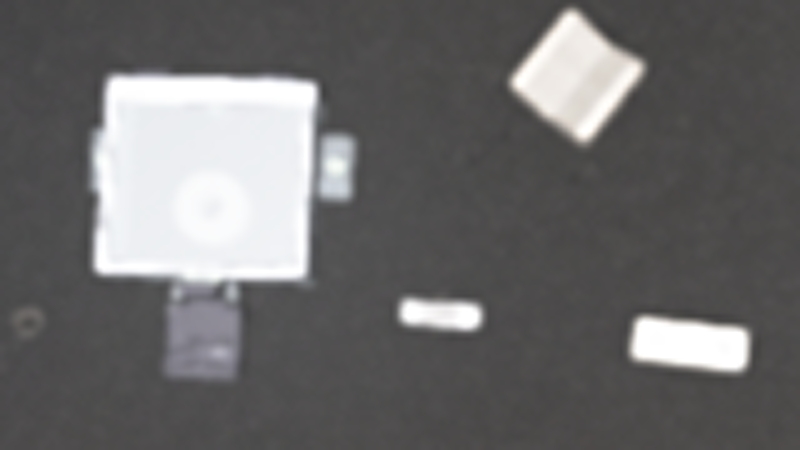

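View pics/scenec.png

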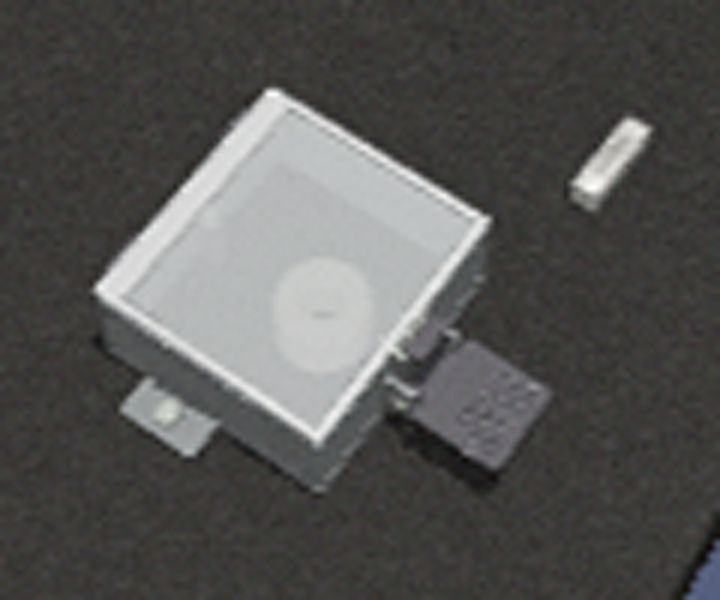

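View pics/topc2.png

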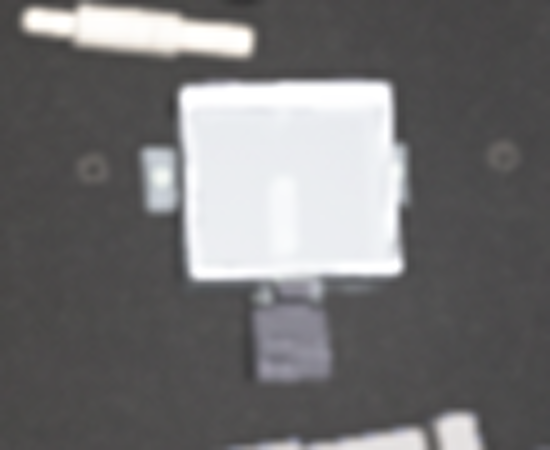

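```bash
cat > fit.py <<'E'
import cv2,numpy as np
from scipy.optimize import least_squares
T=np.load("pics/top0.npz");S=np.load("pics/scene0.npz")
def proj(D,X):
    c=X@D["R"].T+D["t"]; p=c@D["camera_matrix"].T; return p[:,:2]/p[:,2:]
tl=(np.array([(107,76),(318,82),(308,278),(95,272)])+.5)/5-.5+[140,170]  # back-left, back-right, front-right, front-left
tt=(np.array([(236,380),(165,376)])+.5)/5-.5+[140,170] # outer right, outer left
sl=(np.array([(97,292),(275,90),(490,218),(318,440)])+.5)/6-.5+[180,220]
st=(np.array([(553,392),(495,470)])+.5)/6-.5+[180,220]
def model(p,zl):
    x,y,a=p[:3];c,s=np.cos(a),np.sin(a)
    L=np.array([(45,48,zl),(45,-48,zl),(-45,-48,zl),(-45,48,zl),(-92,-17,23),(-92,17,23)])/1000
    return np.c_[x+c*L[:,0]-s*L[:,1],y+s*L[:,0]+c*L[:,1],L[:,2]]
if __name__=="__main__":
  for zl in(38,40,43):
   for w in ("both","top","scene"):
    def f(p):
        X=model(p,zl);r=[]
        if w!="scene":r.append(proj(T,X)-np.r_[tl,tt])
        if w!="top":r.append(proj(S,X)-np.r_[sl,st])
        return np.concatenate(r).ravel()
    r=least_squares(f,[.45,.15,0]);print(zl,w,r.x,np.abs(r.fun).max(),np.sqrt((r.fun**2).mean()))
  print(r.fun.reshape(-1,2).round(1))
  # CMM probe tip approx & column from scene/others: ray at z=?
E
python3 fit.py
python3 - <<'E'
import numpy as np,sys
sys.path.insert(0,'.')
from fit import *
def ray(D,uv,z):
    d=D["R"].T@np.linalg.inv(D["camera_matrix"])@np.array([*uv,1]);o=-D["R"].T@D["t"];return o+d*(z-o[2])/d[2]
for n,uv in dict(slip=(228,233),milled=(278,239),vblk=(255,185),bigring=(161,106),ballbar=(190,116)).items(): print(n,ray(T,uv,.02).round(3))
for z in(.1,.2,.3,.4): print(z,"probe scene",ray(S,(195,178),z).round(3), ray(S,(185,143),z).round(3),"top col end",ray(T,(238,122),z).round(3),ray(T,(145,92),z).round(3))
E
```

```text
38 both [ 0.50354669  0.16897168 -0.060546  ] 1.1143298391320116 0.5530035246474875
38 top [ 0.50418064  0.16877034 -0.05379256] 0.9419498247277716 0.6136126159138879
38 scene [ 0.50303496  0.16918421 -0.06586373] 0.7229180618836892 0.32129819275630067
40 both [ 0.50326428  0.16919991 -0.05943294] 1.316643683526479 0.5591902121730721
40 top [ 0.50398624  0.16846794 -0.05538189] 0.9187742331571371 0.5810243511372015
40 scene [ 0.50264818  0.16984848 -0.06250184] 0.463407064406141 0.24013730693411864
43 both [ 0.50283933  0.16954326 -0.05775396] 1.6218492371245077 0.6768892311591344
43 top [ 0.50369362  0.16801348 -0.05777062] 0.9622413584416165 0.5432997196602444
43 scene [ 0.5020652   0.17084776 -0.05741884] 0.5721291990012105 0.29390551496963563
[[-0.4 -0.2]
 [-0.2 -0.6]
 [-0.1  0.1]
 [ 0.1  0.2]
 [ 0.3 -0.1]
 [ 0.3  0.5]]
slip [0.438 0.061 0.02 ]
milled [ 0.421 -0.056  0.02 ]
vblk [ 0.55  -0.005  0.02 ]
bigring [0.757 0.224 0.02 ]
ballbar [0.728 0.151 0.02 ]
0.1 probe scene [0.655 0.066 0.1  ] [ 0.74  -0.008  0.1  ] top col end [0.682 0.028 0.1  ] [0.762 0.243 0.1  ]
0.2 probe scene [0.595 0.132 0.2  ] [0.665 0.07  0.2  ] top col end [0.648 0.022 0.2  ] [0.72  0.215 0.2  ]
0.3 probe scene [0.534 0.198 0.3  ] [0.591 0.148 0.3  ] top col end [0.614 0.016 0.3  ] [0.678 0.187 0.3  ]
0.4 probe scene [0.474 0.264 0.4  ] [0.517 0.225 0.4  ] top col end [0.581 0.01  0.4  ] [0.636 0.159 0.4  ]
```

```bash
python3 - <<'E'
import cv2,numpy as np
d=cv2.imread("pics/top0.png"); c=d[0:140,80:280]; cv2.imwrite("pics/topg.png",cv2.resize(c,None,fx=4,fy=4,interpolation=cv2.INTER_CUBIC))
d=cv2.imread("pics/scene0.png"); c=d[60:200,130:250]; cv2.imwrite("pics/sceneg.png",cv2.resize(c,None,fx=4,fy=4,interpolation=cv2.INTER_CUBIC)[:600])
E
```

```text
(no output)
```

View pics/topg.png

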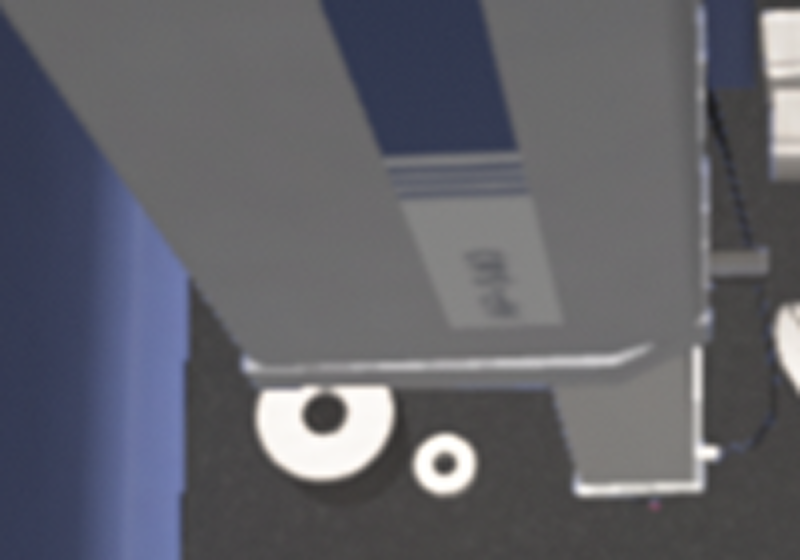

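View pics/sceneg.png

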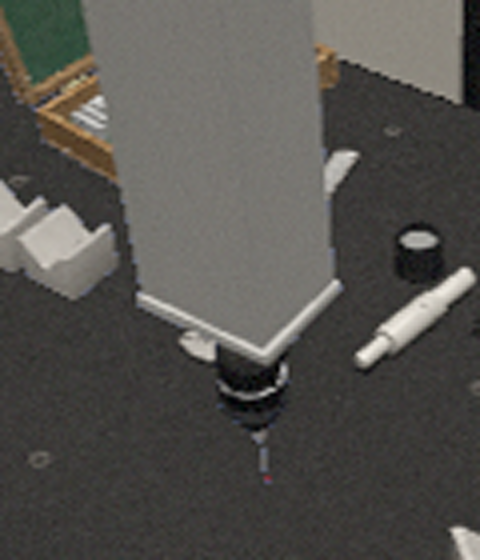

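```bash
python3 - <<'E'
from fit import *
P=[D["camera_matrix"]@np.c_[D["R"],D["t"]] for D in(T,S)]
def tri(a,b):
    a=np.array(a)/4.+[80,0];b=np.array(b)/4.+[130,60]
    X=cv2.triangulatePoints(P[0],P[1],a.reshape(2,1),b.reshape(2,1)).ravel();X=X[:3]/X[3]
    return X.round(3),(proj(T,X[None])[0]-a).round(1),(proj(S,X[None])[0]-b).round(1)
print("tip",tri((653,504),(267,479)));print("near",tri((578,490),(265,358)));print("right",tri((702,487),(340,285)))
print(-S["R"].T@S["t"])
E
```

```text
tip (array([0.695, 0.02 , 0.025]), array([0.1, 0.4]), array([-0.5, -0.2]))
near (array([0.656, 0.052, 0.173]), array([0.2, 0.4]), array([-0.6, -0.2]))
right (array([ 0.656, -0.013,  0.173]), array([0.2, 0.4]), array([-0.6, -0.2]))
[0.28076473 0.4730377  0.71823792]
```

```bash
python3 - <<'E'
from fit import *
W=np.load("pics/wrist0.npz")
P={k:D["camera_matrix"]@np.c_[D["R"],D["t"]] for k,D in dict(t=T,s=S,w=W).items()}
def tri(A,a,B,b):
    X=cv2.triangulatePoints(P[A],P[B],np.array(a,float).reshape(2,1),np.array(b,float).reshape(2,1)).ravel();X=X[:3]/X[3]
    D=dict(t=T,s=S,w=W)
    return X.round(3),(proj(D[A],X[None])[0]-a).round(1),(proj(D[B],X[None])[0]-b).round(1)
print(tri("t",(50,264),"w",(300,203)))
for D,n in((W,"w"),(T,"t"),(S,"s")): print(n,-D["R"].T@D["t"])
def rayd(D,uv): return D["R"].T@np.linalg.inv(D["camera_matrix"])@np.array([*uv,1]),-D["R"].T@D["t"]
for D,n,uv in((T,"t",(50,264)),(T,"t",(122,264)),(T,"t",(145,92)),(S,"s",(60,270)),(W,"w",(300,203))):
    d,o=rayd(D,uv)
    print(n,uv,[(o+d*(z-o[2])/d[2]).round(2).tolist() for z in(-.4,-.2,0,.1,.2,.4,.6)])
d,o=rayd(S,(205,0)); print("s col top row0",(o+d*(.656-o[0])/d[0]))
d,o=rayd(S,(140,0)); print("s col top row0",(o+d*(.656-o[0])/d[0]))
E
python3 -c "
import cv2;d=cv2.imread('pics/wrist0.png');cv2.imwrite('pics/w2.png',cv2.resize(d[190:384],None,fx=1.5,fy=1.5))
d=cv2.imread('pics/top0.png');cv2.imwrite('pics/t2.png',cv2.resize(d[0:384,0:150],None,fx=1.5,fy=1.5))
d=cv2.imread('pics/scene0.png');cv2.imwrite('pics/s2.png',cv2.resize(d[150:384,0:350],None,fx=2,fy=2))"
```

```text
(array([ 0.357,  0.58 , -0.227]), array([5.9, 8.3]), array([22.9, 17.7]))
w [0.11517421 0.54203961 0.37349222]
t [ 0.34948095 -0.03105158  1.08713243]
s [0.28076473 0.4730377  0.71823792]
t (50, 264) [[0.39, 0.68, -0.4], [0.38, 0.59, -0.2], [0.38, 0.49, 0.0], [0.37, 0.44, 0.1], [0.37, 0.39, 0.2], [0.37, 0.3, 0.4], [0.36, 0.2, 0.6]]
t (122, 264) [[0.38, 0.44, -0.4], [0.38, 0.38, -0.2], [0.37, 0.32, 0.0], [0.37, 0.28, 0.1], [0.37, 0.25, 0.2], [0.36, 0.19, 0.4], [0.36, 0.12, 0.6]]
t (145, 92) [[0.97, 0.38, -0.4], [0.89, 0.33, -0.2], [0.8, 0.27, 0.0], [0.76, 0.24, 0.1], [0.72, 0.21, 0.2], [0.64, 0.16, 0.4], [0.55, 0.1, 0.6]]
s (60, 270) [[1.09, 0.28, -0.4], [0.94, 0.31, -0.2], [0.8, 0.35, 0.0], [0.73, 0.37, 0.1], [0.65, 0.38, 0.2], [0.51, 0.42, 0.4], [0.37, 0.45, 0.6]]
w (300, 203) [[0.37, 0.55, -0.4], [0.3, 0.55, -0.2], [0.24, 0.55, 0.0], [0.2, 0.55, 0.1], [0.17, 0.54, 0.2], [0.11, 0.54, 0.4], [0.04, 0.54, 0.6]]
s col top row0 [ 0.656      -0.01406266  0.44386428]
s col top row0 [0.656      0.12040539 0.49383024]
```

View pics/t2.png

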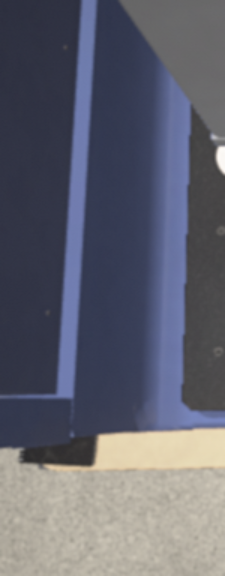

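View pics/s2.png

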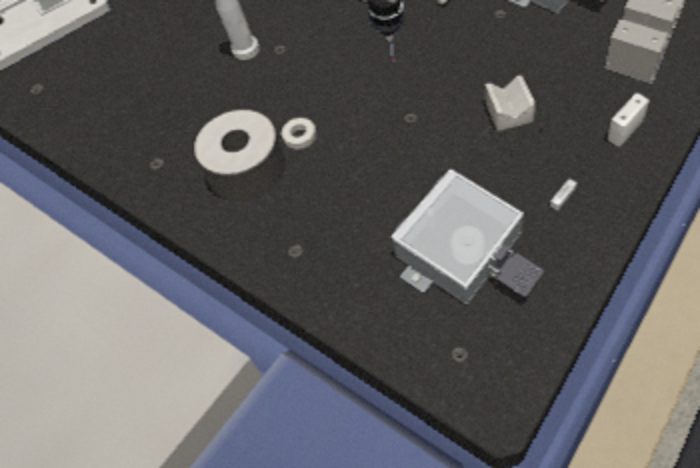

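Emit:
{"name": "jog_arm", "arguments": {
  "dr": [
    [0,0,-0.09],
    [0,0,-0.09],
    [0,0,-0.089],
    [0,0,0],
    [0,0,0],
    [0,0,0],
    [0,0,0],
    [0,0,0],
    [0,0,0],
    [0,0,0]
  ],
  "slide": [
    [0,0,-0.01],
    [0,0,-0.01],
    [0,0,0],
    [-0.031,0.0075,0],
    [-0.031,0.0075,0],
    [-0.031,0.0075,0],
    [-0.031,0.0075,0],
    [-0.031,0.0075,0],
    [-0.031,0.0075,0],
    [-0.031,0.0075,0]
  ],
  "gripper": [-1,-1,-1,-1,-1,-1,-1,-1,-1,-1]
}}

```text
time_s: 1.15
position: [0.2169, 0.2995, 0.2622]
tool_rot: [[0.059, 0.998, -0.0], [0.998, -0.059, -0.0], [-0.0, -0.0, -1.0]]
ft_force: [1.0, 0.7, 0.6]
grip_width: -0.0003
```

Emit:
{"name": "jog_arm", "arguments": {
  "dr": [
    [0,0,0],
    [0,0,0],
    [0,0,0],
    [0,0,0],
    [0,0,0],
    [0,0,0],
    [0,0,0],
    [0,0,0],
    [0,0,0],
    [0,0,0]
  ],
  "slide": [
    [-0.013,0.02,0.01],
    [-0.013,0.02,0.012],
    [-0.013,0.021,0.012],
    [-0.013,0.021,0.012],
    [-0.0125,0.021,0.012],
    [-0.0125,0.021,0.012],
    [-0.0125,0.021,0.012],
    [-0.0125,0.021,0.012],
    [-0.0125,0.021,0.012],
    [0,0.003,0.006]
  ],
  "gripper": [-1,-1,-1,-1,-1,-1,-1,-1,-1,-1]
}}

```text
time_s: 2.15
position: [0.4013, 0.1739, 0.1493]
tool_rot: [[0.062, 0.998, -0.001], [0.998, -0.062, -0.0], [-0.0, -0.001, -1.0]]
ft_force: [-0.5, -0.2, -0.8]
grip_width: -0.0002
```

```bash
python3 - <<'E'
from rig import observe, viewer, env
import cv2,numpy as np
print(observe()["position"],env.tcp_to_tips)
for n in("wrist","scene"):
    d=viewer.get_image(n); np.savez(f"pics/{n}1.npz",**d)
    cv2.imwrite(f"pics/{n}1.png",cv2.resize(d["pixels"],None,fx=1.5,fy=1.5) if n=="wrist" else d["pixels"])
print(observe()["position"])
E
```

```text
[0.401311   0.17387941 0.1493238 ] 0.011
[0.39950414 0.17502191 0.14956362]
```

View pics/wrist1.png

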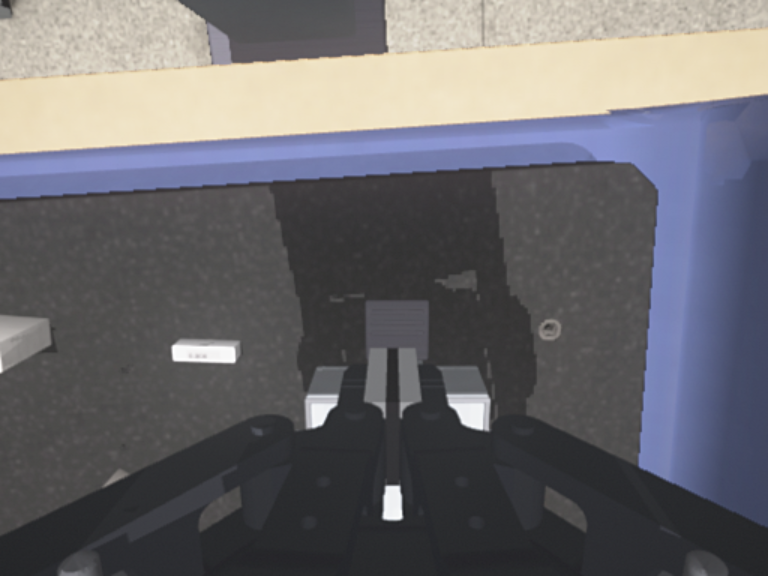

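View pics/scene1.png

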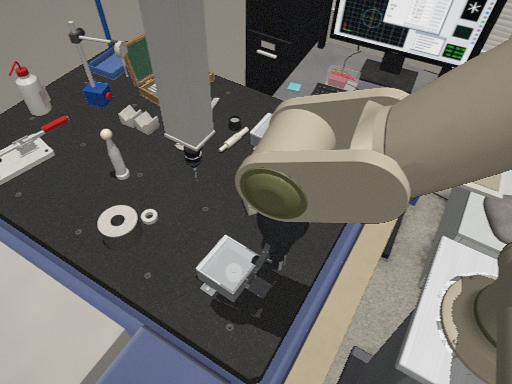

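```bash
python3 - <<'E'
from fit import *
D=np.load("pics/wrist1.npz")
for uv in((366,300),(428,300)):
    uv=(np.array(uv)+.5)/1.5-.5
    d=D["R"].T@np.linalg.inv(D["camera_matrix"])@np.array([*uv,1]);o=-D["R"].T@D["t"];print(o+d*(.023-o[2])/d[2])
print(model([.503,.1695,-.059],40)[4:])
E
```

```text
[0.41005756 0.15959621 0.023     ]
[0.41208376 0.19228081 0.023     ]
[[0.41015766 0.15795443 0.023     ]
 [0.4121625  0.19189527 0.023     ]]
```

Emit:
{"name": "jog_arm", "arguments": {
  "dr": [
    [-0.105,0,0],
    [-0.105,0,0],
    [0,0,0],
    [0,0,0],
    [0,0,0],
    [0,0,0],
    [0,0,0],
    [0,0,0],
    [0,0,0],
    [0,0,0]
  ],
  "slide": [
    [0,0,0],
    [0,0,0],
    [0.0007,0.0008,0.0155],
    [0,0.0008,0.0155],
    [0,0.0008,0.0155],
    [0,0.0008,0.0155],
    [0,0.0008,0.0155],
    [0,0.0008,0.0155],
    [0,0.0008,0.0155],
    [0,0,0]
  ],
  "gripper": [-1,-1,-1,-1,-1,-1,-1,-1,-1,-1]
}}

```text
time_s: 3.25
position: [0.427, 0.1747, 0.0447]
tool_rot: [[0.059, 0.977, 0.206], [0.998, -0.058, -0.012], [-0.0, 0.206, -0.978]]
ft_force: [-0.0, 1.1, -0.7]
grip_width: 0.0002
```

```bash
python3 - <<'E'
from rig import observe, viewer, env
import cv2,numpy as np
for n in("wrist","scene"):
    d=viewer.get_image(n); np.savez(f"pics/{n}2.npz",**d)
    p=d["pixels"]
    cv2.imwrite(f"pics/{n}2.png",cv2.resize(p,None,fx=1.5,fy=1.5) if n=="wrist" else cv2.resize(p[210:310,180:310],None,fx=6,fy=6,interpolation=cv2.INTER_CUBIC))
s=observe();print(s["position"],s["tool_rot"],s["ft_force"])
E
```

```text
[0.42748217 0.17465093 0.04596331] [[ 5.89724845e-02  9.76326430e-01  2.08108021e-01]
 [ 9.98259605e-01 -5.76954479e-02 -1.22064411e-02]
 [ 8.94143759e-05  2.08465675e-01 -9.78029680e-01]] [-0.20046675  0.55209659  0.22670863]
```

View pics/wrist2.png

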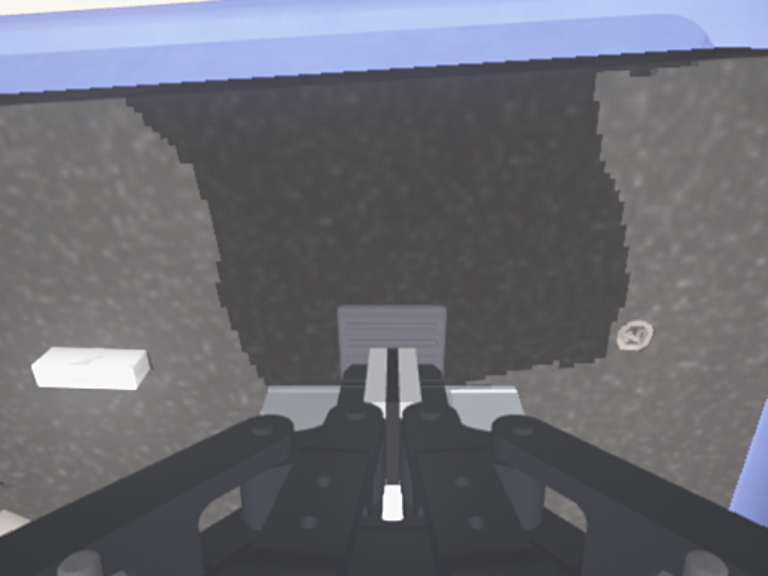

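View pics/scene2.png

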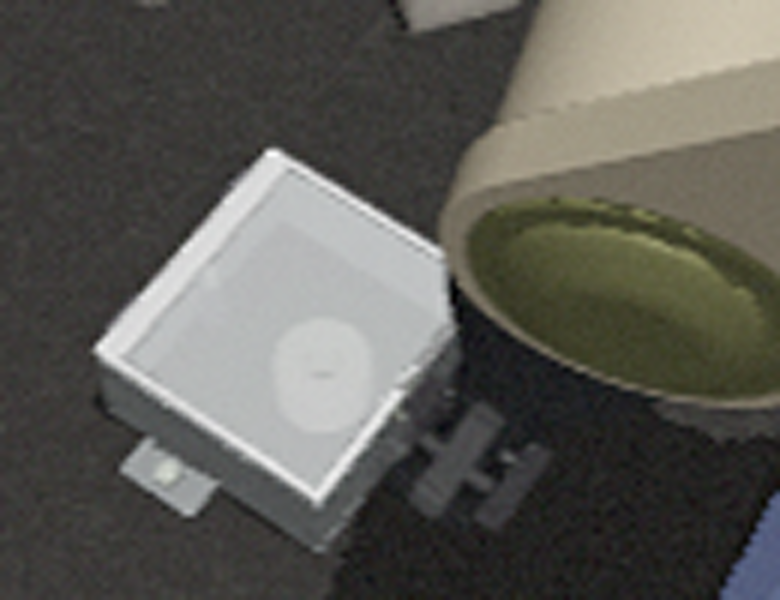

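Emit:
{"name": "jog_arm", "arguments": {
  "dr": [
    [0,0,0],
    [0,0,0],
    [0,0,0],
    [0,0,0],
    [0,0,0],
    [0,0,0],
    [0,0,0],
    [0,0,0],
    [0,0,0],
    [0,0,0]
  ],
  "slide": [
    [0,-0.0008,0.004],
    [0,-0.0008,0.004],
    [0,-0.0008,0.003],
    [0,-0.0006,0.003],
    [0,-0.0004,0.002],
    [0,0,0],
    [0,0,0],
    [0,0,0],
    [0,0,0],
    [0,0,0]
  ],
  "gripper": [-1,-1,-1,-1,-1,-1,-1,-1,-1,-1]
}}

```text
time_s: 4.35
position: [0.4278, 0.1743, 0.0294]
tool_rot: [[0.06, 0.976, 0.209], [0.998, -0.058, -0.012], [0.0, 0.209, -0.978]]
ft_force: [-3.3, 0.5, 10.0]
grip_width: -0.0002
```

```bash
cat > look.py <<'E'
from rig import observe, viewer, env
import cv2,numpy as np,sys
k=sys.argv[1]
for n in("wrist","scene"):
    d=viewer.get_image(n); np.savez(f"pics/{n}{k}.npz",**d)
    p=d["pixels"]
    cv2.imwrite(f"pics/{n}{k}.png",p if n=="wrist" else cv2.resize(p[160:310,150:310],None,fx=4,fy=4,interpolation=cv2.INTER_CUBIC))
s=observe();print(s["position"],s["ft_force"])
E
python3 look.py 3
```

```text
[0.42783946 0.1742544  0.02938335] [-3.77490061  2.55223389  8.91545961]
```

View pics/scene3.png

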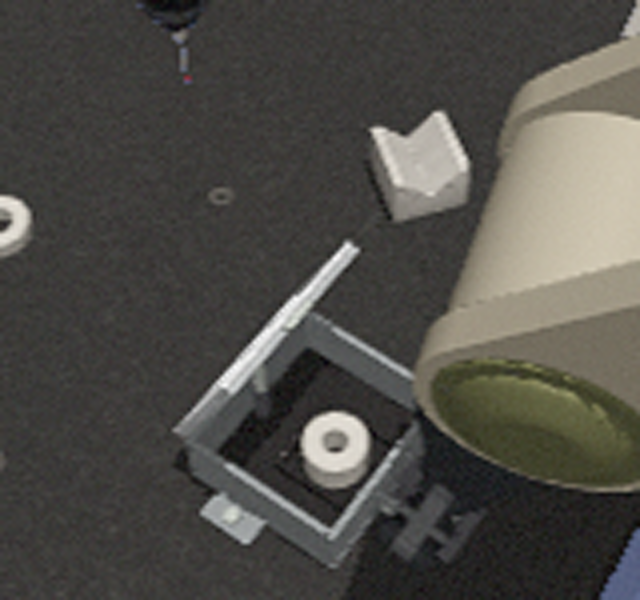

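Emit:
{"name": "jog_arm", "arguments": {
  "dr": [
    [0,0,0],
    [0,0,0],
    [0,0,0],
    [0,0,0],
    [0,0,0],
    [0,0,0],
    [0,0,0],
    [0,0,0],
    [0,0,0],
    [0,0,0]
  ],
  "slide": [
    [0,0.0016,-0.0075],
    [0,0.0025,-0.012],
    [0,0.0042,-0.0195],
    [0,0.0042,-0.0195],
    [0,0.0042,-0.0195],
    [0,0,0],
    [0,0.014,0.003],
    [0,0.014,0.003],
    [0,0.014,0.003],
    [0,0.014,0.003]
  ],
  "gripper": [-1,-1,-1,-1,-1,-1,-1,-1,-1,-1]
}}

```text
time_s: 5.45
position: [0.4854, 0.1705, 0.1077]
tool_rot: [[0.06, 0.977, 0.207], [0.998, -0.059, -0.013], [-0.0, 0.207, -0.978]]
ft_force: [-0.3, -0.4, 0.1]
grip_width: -0.0002
```

```bash
python3 look.py 4
```

```text
[0.48620062 0.17039298 0.10781799] [-0.36525036 -0.80641134 -1.05292986]
```

View pics/scene4.png

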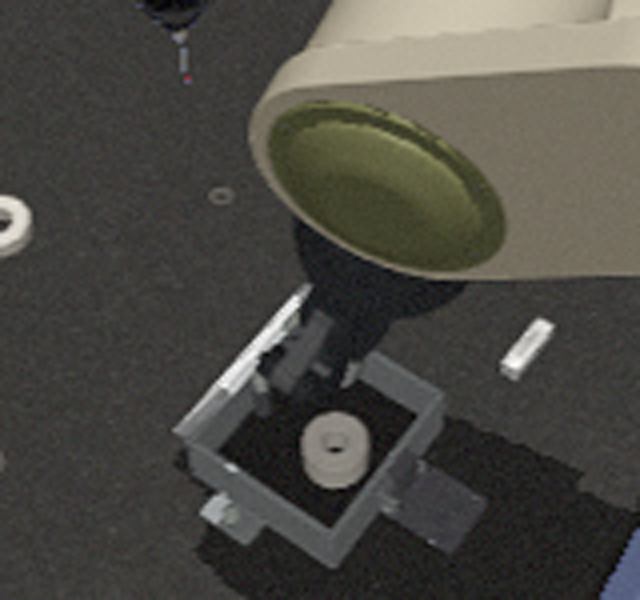

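View pics/wrist4.png

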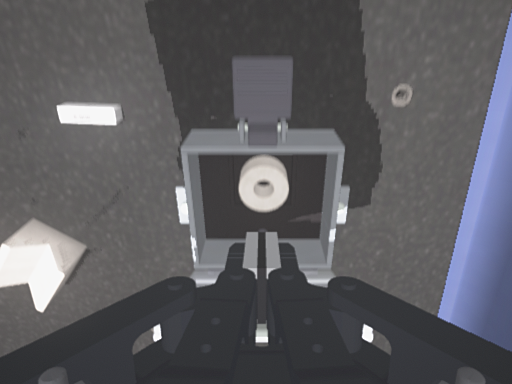

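Emit:
{"name": "jog_arm", "arguments": {
  "dr": [
    [0,0,0],
    [0,0,0],
    [0,0,0],
    [0,0,0],
    [0,0,0],
    [0,0,0],
    [0,0,0],
    [0,0,0],
    [0,0,0],
    [0,0,0]
  ],
  "slide": [
    [0,0.006,0.0013],
    [0,0.006,0.0013],
    [0,0.006,0.0013],
    [0,0.006,0.0013],
    [0,0.006,0.0013],
    [0,0.006,0.0013],
    [0,0.006,0.0013],
    [0,0.006,0.0013],
    [0,0.006,0.0013],
    [0,0,0]
  ],
  "gripper": [-1,-1,-1,-1,-1,-1,-1,-1,-1,-1]
}}

```text
time_s: 6.55
position: [0.5411, 0.1673, 0.1085]
tool_rot: [[0.06, 0.976, 0.209], [0.998, -0.059, -0.012], [0.0, 0.209, -0.978]]
ft_force: [-0.3, 0.4, 0.9]
grip_width: -0.0002
```

```bash
python3 look.py 5
```

```text
[0.54027318 0.16737487 0.10841147] [-0.74025921 -0.66577984  0.12004325]
```

View pics/scene5.png

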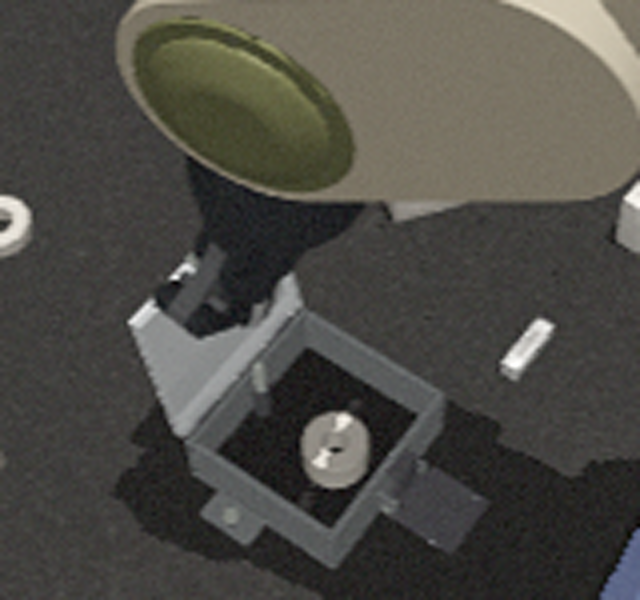

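View pics/wrist5.png

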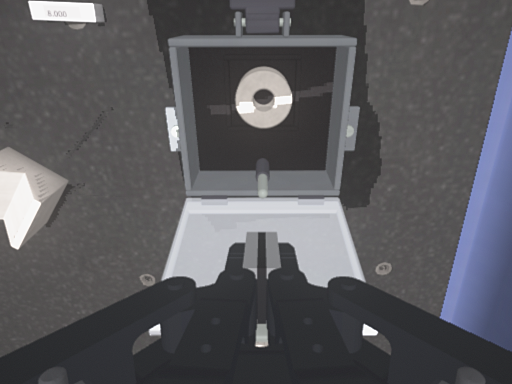

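```bash
python3 - <<'E'
from fit import *
D=np.load("pics/scene5.npz");W=np.load("pics/wrist5.npz")
c,s=np.cos(-.059),np.sin(-.059)
for a in(1.7,1.8,1.9):
    L=np.array([[.045-.09*np.cos(a),y,.036+.09*np.sin(a)] for y in(.048,-.048)])
    X=np.c_[.503+c*L[:,0]-s*L[:,1],.1695+s*L[:,0]+c*L[:,1],L[:,2]]
    print(a,((proj(D,X)-[150,160])*4).round(0).tolist(),proj(W,X).round(0).tolist())
E
```

```text
1.7 [[145.0, 327.0], [276.0, 188.0]] [[379.0, 324.0], [143.0, 324.0]]
1.8 [[130.0, 319.0], [262.0, 181.0]] [[374.0, 336.0], [147.0, 336.0]]
1.9 [[116.0, 313.0], [248.0, 176.0]] [[370.0, 345.0], [152.0, 345.0]]
```

Emit:
{"name": "jog_arm", "arguments": {
  "dr": [
    [0,0,0],
    [0,0,0],
    [0,0,0],
    [0,0,0],
    [0,0,0],
    [0,0,0],
    [0,0,0],
    [0,0,0],
    [0,0,0],
    [0,0,0]
  ],
  "slide": [
    [0,0.004,0.0008],
    [0,0.004,0.0008],
    [0,0.002,0.0004],
    [0,0,0],
    [0,0,0],
    [0,-0.01,-0.002],
    [0,-0.015,-0.003],
    [0,-0.02,-0.004],
    [0,-0.02,-0.004],
    [0,-0.02,-0.004]
  ],
  "gripper": [-1,-1,-1,-1,-1,-1,-1,-1,-1,-1]
}}

```text
time_s: 7.65
position: [0.4623, 0.172, 0.1075]
tool_rot: [[0.06, 0.976, 0.208], [0.998, -0.058, -0.012], [-0.0, 0.208, -0.978]]
ft_force: [0.0, 0.3, -0.0]
grip_width: -0.0001
```

Emit:
{"name": "jog_arm", "arguments": {
  "dr": [
    [0,0,0],
    [0,0,0],
    [0,0,0],
    [0,0,0],
    [0,0,0],
    [0,0,0],
    [0,0,0],
    [0,0,0],
    [0,0,0],
    [0,0,0]
  ],
  "slide": [
    [0,0,-0.02],
    [0,0,-0.02],
    [0,-0.01,-0.02],
    [0,-0.02,-0.02],
    [0,-0.02,-0.02],
    [0,-0.02,-0.02],
    [0,-0.02,0],
    [0,-0.02,0],
    [0,-0.01,0],
    [0,0,0]
  ],
  "gripper": [-1,-1,-1,-1,-1,-1,-1,-1,-1,-1]
}}

```text
time_s: 8.65
position: [0.3206, 0.1805, 0.1998]
tool_rot: [[0.059, 0.976, 0.208], [0.998, -0.058, -0.012], [-0.0, 0.208, -0.978]]
ft_force: [0.3, 0.3, -0.4]
grip_width: -0.0001
```

```bash
python3 look.py 6; python3 - <<'E'
from rig import viewer
import cv2
p=viewer.get_image("top")["pixels"];cv2.imwrite("pics/top6.png",cv2.resize(p[90:280,110:420],None,fx=2.5,fy=2.5,interpolation=cv2.INTER_CUBIC))
E
```

```text
[0.32236521 0.18053512 0.20013701] [ 0.41000268  0.54678561 -0.06391749]
```

View pics/scene6.png

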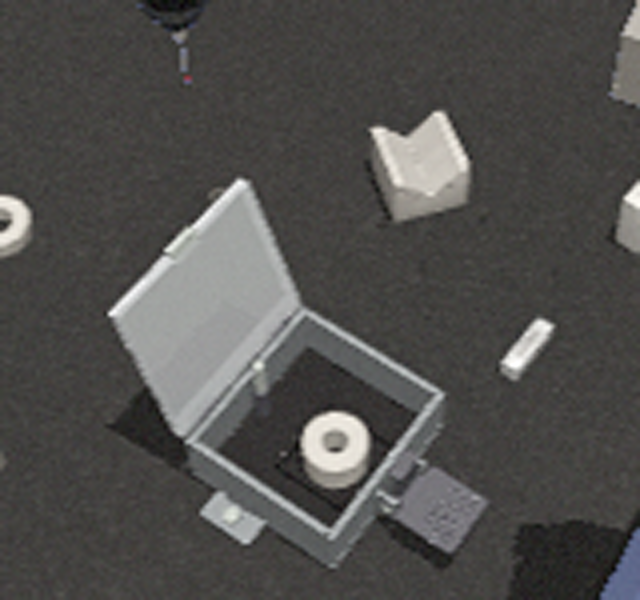

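View pics/top6.png

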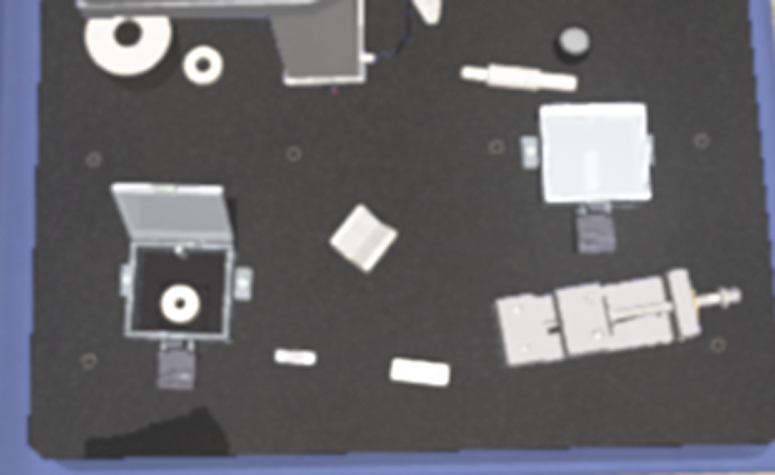

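```bash
python3 -c "
from rig import observe,env
s=observe();print(s['time_s'],abs(s['qvel']).max(),s['ft_force']);print(env.close_job())"
```

```text
8.8 0.32653006412721536 [-0.1629642   0.42240997 -0.59613038]
the job is handed in; nothing more can be done
None
```

The ring case is open with its lid resting on the stop, and I handed the job in at 8.8 s. With the fingers shut and the tool tilted 12°, I pressed the tab until the lid popped up. The upward force on the tool was about 10 N. I then pushed the lid past vertical from the front, backed off, and withdrew about 0.2 m clear of the case.

- **Lid:** in the last scene picture its front corners lie within about 6 px of the predicted fully open position (1.9 rad) in the 4x enlargement, or 1.5 px in the camera image.
- **Ring and tab:** the ring is still in its nest and the tab is back up.
- **Everything else:** the other case is shut. The V-block, slip block and milled block look undisturbed; I compared the pictures by eye only.
- **Robot:** the force reading is about zero, so the arm is touching nothing.

One mid-push picture suggested about 1.8 rad, with a poor view of the corner. I pushed 10 mm farther, and the picture after withdrawing agrees with the lid being fully open. No other check failed or disagreed.

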